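Load the leak alarm's battery

TASK

Put the new battery into the leak alarm: pick the larger of the two cells out of the drip tray, push its flat end back against the coil spring in the alarm's open bay while its nub end is still raised, then drop the nub end in so that the cell lies level and fully home between spring and fixed contact, and let go. Go by feel and be gentle: never squash the spring solid or ram the cell into the alarm, and leave everything else where it is.

Things in the scene. Friction and masses are not known exactly. Their poses are not given: they have to be found in the camera images.
- cell: The larger cell: grey cylinder with bare steel ends, 34 mm diameter, can 58 mm long plus a centred nub (9 mm diameter, 3 mm long): 61 mm in all. About 0.14 kg. Lies on its side in the tray, axis 20 mm above the table. Origin at the middle of the can on its axis; x runs along the can from the flat end (-29 mm) to the nub end (+29 mm). It may roll about x. Can be gripped across its diameter at mid length.
- cell_nub (a point): Centre of the tip of the larger cell's nub (x = +32 mm on the cell's axis).
- cell_flat (a point): Centre of the larger cell's flat end (x = -29 mm on the cell's axis).
- small_cell: A smaller cell of the same look (26 mm diameter, can 46 mm long, 3 mm nub), also in the tray: not wanted, leave it. Origin at the middle of the can, x axis towards its nub. The two cells may have changed places.
- tray: Fixed ribbed white drip tray, 320 x 400 mm, rim 16 mm high; floor 3 mm above the table, with ribs 4 mm high and 3 mm wide at 26 mm pitch along its x axis. Origin on the table under its centre. Both cells lie between ribs, along them, nubs towards tray -x. The other things stand on the ribs.
- alarm: Leak alarm, fixed on the table: base plate 236 x 100 mm, 8 mm thick, with an open battery bay between a low block at its -x end (x -101 to -65 mm, top 28 mm above the table) and a grilled siren block at its +x end (x +67 to +127 mm, top 41 mm). Origin on the table under the bay's nominal middle, z up; x runs along the bay from the coil spring (-x end) to the fixed contact (+x end).
- bay (a point): Nominal middle of the bay, on its floor (10 mm above the table), axes as the alarm's. The bay is a grey insert, 90 x 50 mm, clipped into a slot up to 8 mm either way along x from nominal, differently each time; spring, contact and cheeks shift with it. No pose tells this shift: find it by feel. It stays put under the forces of the job.
- spring_nominal (a point): Centre of the spring's face at rest, if the insert were at nominal (28 mm to -x of point bay, 15 mm above the bay floor). The coil ends in an upright steel disc of 12 mm diameter that is pushed towards -x. Behind it, 13 mm from its rest face, stands a wall 22 mm above the bay floor.
- contact_nominal (a point): Top of the face of the fixed contact, if the insert were at nominal: an upright steel tab 16 mm wide, 20 mm above the bay floor, 28 mm to +x of point bay. The gap to the spring at rest is 56 mm. Side cheeks 38 mm apart, flared at the top, 18 mm high, stand at both ends of the bay (x -41 to -21 and +22 to +38 mm from its middle); between them the sides are open for fingers down to the floor.
- home_nominal (a point): Where the middle of the can lies when home, if the insert were at nominal: on the bay floor, cell axis level and 27 mm above the table, along the alarm's x, flat end towards the spring, nub touching the fixed contact. Friction at its ends can hold it some mm above the floor: then it needs a light push down.
- spring (a joint): How far the bay's coil spring is pressed, in m: 0 at rest; about 0.005 with the cell home; squashed solid at 0.0085 (to be avoided: stay under 0.0083). It pushes back with about 2 N at once, plus 1.2 N per mm (8 N home, 12 N nearly solid).
- bay_cover: The bay's loose cover, a white plate 100 x 50 x 6 mm on the table beside the alarm, origin under its centre: leave it.
- tub: Grey flip-top tub, 90 mm diameter, 63 mm high, in the tray, origin at its base: leave it.
- shaker: Stainless steel shaker, 82 mm diameter, 154 mm high, in the tray, origin at its base: leave it.
- spray: Closed spray bottle, 72 mm diameter, 199 mm high, in the tray, origin at its base: leave it.
- brush: Wooden-backed shoe brush, 50 x 150 x 42 mm, in the tray near the robot, long side across the ribs, origin under its middle: leave it.
- spatula: Blue silicone spatula, 260 mm long, in the tray along its +y side, origin under its middle: leave it.
Mind the look-alikes: they are no part of the job. Leave any blue look-alike of the cell alone.

How it is judged (in metres and radians):
On the way, in this order (a step that is already met when the one before it is completed fails the run):
1. the larger cell is lifted clear of the tray (height (world z) of cell above 0.055 m), for 0.1 s.
2. the cell's flat end presses the spring by at least 3 mm while its nub end is still raised, its nub tip at least 10 mm higher than when home (value of joint spring above 0.003 m and z of cell_nub in the frame of alarm above 0.037 m and z of cell_flat in the frame of alarm below 0.05 m and x of cell_flat in the frame of alarm between -0.055 and -0.008 m and contact force between cell and alarm above 1 N), for 0.1 s.
At the end, for the whole second after the job is handed in: The larger cell lies at rest in the bay, level and fully home: both ends' centres within 3 mm of 27 mm above the table and within 5 mm of the bay's centre line, nub towards the fixed contact, the spring held pressed by the cell by 3.5 to 6.5 mm (z of cell_nub in the frame of alarm between 0.024 and 0.03 m and z of cell_flat in the frame of alarm between 0.024 and 0.03 m and x of cell_nub in the frame of alarm between 0.017 and 0.039 m and y of cell_nub in the frame of alarm between -0.005 and 0.005 m and y of cell_flat in the frame of alarm between -0.005 and 0.005 m and value of joint spring between 0.0035 and 0.0065 m and linear speed of cell below 0.01 m/s); the robot touches nothing.
It fails at once if the coil spring is squashed solid (pressed beyond 8.3 mm) (value of joint spring above 0.0083 m).
It fails at once if the cell is rammed into the alarm with more than 40 N (contact force between cell and alarm above 40 N).
It fails at once if any other thing (small cell, cover, tub, shaker, spray bottle, brush, spatula) is moved by more than 25 mm (distance of any of small_cell, bay_cover, tub, shaker, spray, brush, spatula from where it was at the start of the episode above 0.025 m).
It also fails if it takes over 72 s, if anything falls off the work surface, if the arm or the gripper's body presses on something with over 40 N, if the wrist force passes 120 N, or if a joint passes its speed limit or range.

ROBOT

A 6-joint arm with a two-finger parallel gripper is mounted at the origin on the work surface. World frame = base frame: x ahead of the robot, y to its left, z up, the work surface at z = 0. Lengths are in mm, angles in rad, forces in N, time in s.
With the tool pointing down it reaches from about 350 to 875 mm from the base axis. Payload 4.2 kg.
Tool frame: the origin (TCP) lies midway between the tips of the shut fingers; the grasp point (between the pads) lies 19 mm behind it; z points along the fingers, y is the line along which they close (so a half turn about z gives the same grasp; the last joint's range is limited). The gripper opens to 85 mm and grips with 20 to 120 N. Pads are 22 mm wide; open, the fingers measure 114 mm over their backs; the gripper's body (76 mm by 85 mm) begins 54 mm behind the grasp point. The pads swing forward as they close: fully open they stand 13 mm farther back than shut.
Start: joints at [1.585, 0.385, 0.008, 0, -1.194, -0.259], TCP at [151.445, 606.353, 231.312] pointing down, gripper open.
Joint ranges: [-3.14, 3.14], [-1.21, 2.06], [-1.07, 1.41], [-3.16, 2.05], [-2.99, -0.16], [-3.1, 3.1]. Speed limits (rad/s): [2.79, 2.79, 3.14, 3.14, 3.14, 3.14].

INTERFACE

Orientations are given as a unit quaternion [x, y, z, w].
In Python, from bench import read_state, get_image, job_done gives the robot as it stands.
- The arm moves only by the tool servo_tool, never from a script. Its arguments are lists of equal length, an entry for each row: "rotation": the turn, a rotation vector about the world's x, y, z scaled (see below), a list of three; "slide": the shift along the world's x, y, z scaled (see below), a list of three; "grip": the opening, from -1 (shut) to 1 (fully open). In form: {"rotation": [[rx, ry, rz], ...], "slide": [[tx, ty, tz], ...], "grip": [grip, ...]}. A call has 1 to 8 rows; each row is the pose to reach, as a shift and turn from the pose commanded when the call began, turning the shorter way round; what a row does not reach only later rows make up. The controller multiplies each number of a shift by 0.2 m and each number of a turn by 360 degrees. A row lasts 1/8 s, in which the tool goes at most 62.5 mm and 10.7 degrees, less where a joint would pass 70% of its speed; a pose out of reach is approached as far as the arm can. A call with a number of a shift or a turn outside -1 to 1 is refused whole. A call with a gripper value outside its range is refused whole. The fingers move at their own pace and stop on an object; the grip force is fixed at half the most. Time passes only in rows, so rows that repeat a pose let the fingers close. It gives the time, the measured TCP pose, the force, the opening and the grip force at its end, in the units of the state.
- read_state(): the state, without advancing time (a new reading comes with each control period).
- get_image(name): name is "scene" or "top" or "wrist"; returns a dict with "image" (480x640x3 uint8, red, green, blue), "depth" (480x640 float32, mm along the optical axis (not along the pixel's ray), 0 where there is no reading), "camera_matrix" (3x3 intrinsics, pixels), "rvec" (rotation vector, rad) and "tvec" (3), from world to camera coordinates, as OpenCV has them; the wrist camera has in their place "hand_eye" (4x4, takes a point from camera to tool coordinates, whose origin is the TCP and whose axes are the flange's). Camera axes: x right, y down, z forward; pixel columns grow to the right and rows downward; lengths in mm; the calibration is good to about 2 mm. A picture is of the moment at which its call begins: read the wrist's pose just before it.
- job_done(): hands the job in; it is judged then, once.
The state is a dict: "clock": time; "joints": joint angles; "joint_vel": joint speeds; "joint_efforts": joint torques, N m; "position": TCP position; "ee_rot": TCP orientation; "contact_force": force on the tool from outside, world axes, zero at the start; "wrist_torque": the same for the moment, N m; "gripper_width": finger opening in mm; "grasp_force": force on a finger pad.
Only numpy, scipy, OpenCV 4.12 (cv2) and the standard library are available. Lean on these libraries where they do the work, as an engineer would, in place of code of your own. Each camera call takes 0.05 s, during which the arm holds its last target. There are 200 camera calls.

## Working session

There is one attempt and no reset: what is moved stays moved. The work goes in short steps, Python scripts to look and compute and a tool call to move; the robot and the scene stay as the last step left them, time stands still between calls to the robot, and variables do not carry over. Pictures are saved under pics/ and viewed, at most 10 in all, crops included, and the job is handed in when it is done.

Besides the shell and the picture viewer there is one more tool, called after "Request:" by a JSON object that holds its "name" and its "arguments", one argument or row to a line. servo_tool: Moves the arm, as the interface text tells. Shifts and turns lie within -1 to 1; 1 stands for 0.2 m of shift or 360 degrees of turn. Its arguments: {"type":"object","properties":{"rotation":{"type":"array","items":{"type":"array","items":{"type":"number","minimum":-1,"maximum":1}}},"slide":{"type":"array","items":{"type":"array","items":{"type":"number","minimum":-1,"maximum":1}}},"grip":{"type":"array","items":{"type":"number"}}},"required":["rotation","slide","grip"]}

```bash
mkdir -p pics; cat > h.py <<'E'
import numpy as np, cv2
from scipy.spatial.transform import Rotation as R
from bench import read_state, get_image, job_done
def cloud(name):
    s=read_state(); g=get_image(name); d=g["depth"]; K=g["camera_matrix"]
    v,u=np.mgrid[:480,:640]
    P=np.stack([(u-K[0][2])/K[0][0]*d,(v-K[1][2])/K[1][1]*d,d],-1)
    if name=="wrist":
        H=np.array(g["hand_eye"]); P=P@H[:3,:3].T+H[:3,3]
        P=P@R.from_quat(s["ee_rot"]).as_matrix().T+np.array(s["position"])
    else:
        M=cv2.Rodrigues(np.array(g["rvec"]))[0]; P=(P-np.array(g["tvec"]).ravel())@M
    P[d==0]=np.nan
    return g["image"],P
def save(n,im): cv2.imwrite("pics/"+n,cv2.cvtColor(im,cv2.COLOR_RGB2BGR))
E
python3 - <<'E'
from h import *
im,P=cloud("top"); save("top.png",im); np.save("top.npy",P)
im2,P2=cloud("scene"); save("scene.png",im2); np.save("scene.npy",P2)
s=read_state(); print(s)
E
```

```text
{'clock': 0.1, 'joints': array([ 1.58458331e+00,  3.85448084e-01,  6.76872714e-03, -3.94208234e-04,
       -1.19403983e+00, -2.58597219e-01]), 'joint_vel': array([-0.00114178, -0.00155943,  0.00337601,  0.00046702,  0.00080256,
       -0.00137936]), 'joint_efforts': array([-4.25921089e-04, -3.93318343e+01,  1.88929492e+01,  4.19788286e+00,
       -2.58589200e-03,  4.12649072e-06]), 'position': array([151.35261958, 605.85344328, 230.35855085]), 'ee_rot': array([ 9.92508489e-01, -1.22171769e-01, -5.09784555e-05,  9.77404037e-04]), 'contact_force': array([ 0.50938201, -0.20782506, -0.03486192]), 'wrist_torque': array([-0.04180079, -0.03492448,  0.01984918]), 'grasp_force': 0.0, 'gripper_width': 85.02894647069597}
```

View pics/top.png

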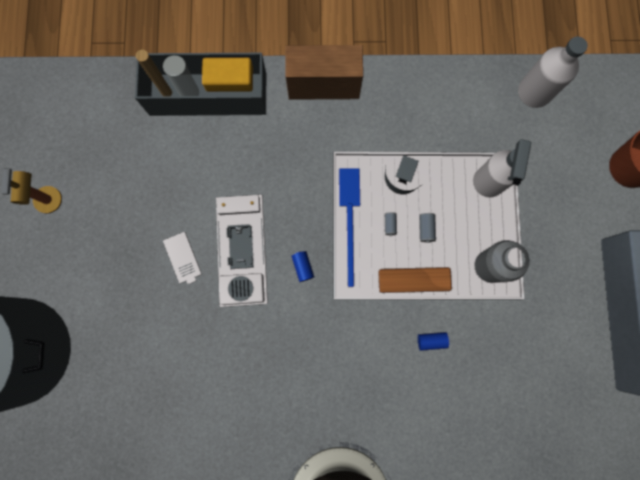

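View pics/scene.png

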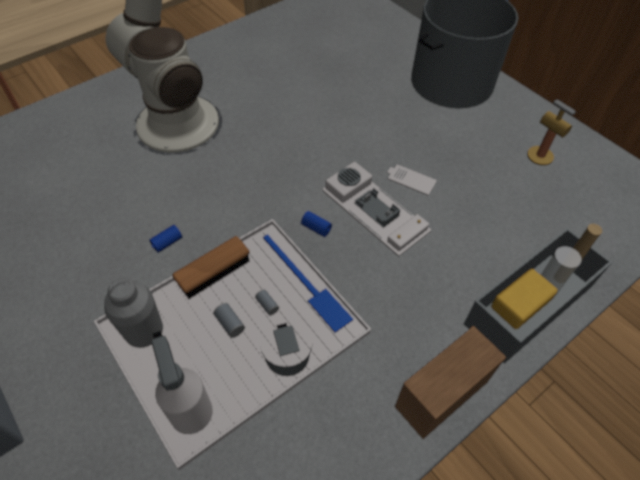

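The top view shows the larger cell at about (428,227), the small cell at (390,223), and the alarm at (240,250) with the siren at the bottom and the low block at the top. There are blue look-alikes at (303,266) and (433,341). I'll turn these into positions.

```bash
python3 - <<'E'
from h import *
P=np.load("top.npy"); im=cv2.imread("pics/top.png")
for n,(u,v) in dict(cell=(428,227),small=(390,223),low=(238,205),siren=(240,288),bay=(240,245),tub=(405,172),brush=(415,280),shaker=(503,260),spray=(490,180),bluet=(303,266),base=(340,470),table=(280,350)).items(): print(n,P[v,u].round(1))
W=P.reshape(-1,3)
def blob(n,u0,u1,v0,v1,z0,z1):
    Q=P[v0:v1,u0:u1].reshape(-1,3); Q=Q[(Q[:,2]>z0)&(Q[:,2]<z1)]
    r=cv2.minAreaRect(Q[:,:2].astype(np.float32)); print(n,len(Q),np.round(r[0],1),np.round(r[1],1),round(r[2],1),Q[:,2].max().round(1)); 
    c=Q.mean(0);w,V=np.linalg.eigh(np.cov(Q[:,:2].T));print('  mean',c.round(1),'axis',V[:,1].round(3))
blob("cell",415,443,205,250,22,60)
blob("small",380,401,205,242,18,60)
blob("low",210,272,190,220,22,34)
blob("siren",210,272,268,312,34,50)
blob("alarm",205,275,185,315,5,50)
P=np.load("scene.npy")
blob("cell_scene",208,250,300,340,22,60)
E
```

```text
cell [ 542.5 -194.1   36.9]
small [ 553.8 -115.8   28. ]
low [597.5 205.9  23.4]
siren [420.1 196.5  42.3]
bay [513.8 203.    7.7]
tub [ 653.2 -145.    67.5]
brush [ 430.9 -159.9   48.7]
shaker [ 458.1 -307.5  146.6]
spray [ 625.  -309.3  100.4]
bluet [464.   68.4  35.6]
base [64.7 -0.7 35. ]
table [293.1 118.7  -0.7]
cell 437 [ 543.1 -196.1] [34.1 60.9] 90.0 40.0
  mean [ 544.  -194.2   32.5] axis [-1.     0.004]
small 262 [ 554.  -117.9] [24.  49.3] 88.1 32.5
  mean [ 554.1 -117.4   25.6] axis [-0.999  0.036]
low 695 [599.9 206.1] [36.4 89.8] 2.8 33.9
  mean [599.  205.9  27. ] axis [-0.052  0.999]
siren 1000 [420.1 196.3] [58.6 88.1] 3.2 45.0
  mean [420.3 196.2  37.6] axis [-0.013  1.   ]
alarm 4839 [504.4 203.3] [136.5 240.2] 88.0 45.0
  mean [500.7 199.3  19.8] axis [-0.998 -0.062]
cell_scene 580 [ 546.5 -196.2] [33.6 60. ] 89.0 40.8
  mean [ 549.5 -197.8   33.7] axis [-1.    -0.004]
```

Request:
{"name": "servo_tool", "arguments": {
  "rotation": [
    [0,0,0.02],
    [0,0,0.039],
    [0,0,0.039],
    [0,0,0.039]
  ],
  "slide": [
    [0.2,-0.22,0],
    [0.4,-0.45,0],
    [0.6,-0.68,0],
    [0.6,-0.68,0]
  ],
  "grip": [1,1,1,1]
}}

```text
clock: 0.6
position: [273.2, 467.2, 231.3]
ee_rot: [1.0, -0.002, -0.0, 0.001]
contact_force: [-0.6, -0.0, -0.7]
gripper_width: 85.5
grasp_force: 0.0
```

Request:
{"name": "servo_tool", "arguments": {
  "rotation": [
    [0,0,0],
    [0,0,0],
    [0,0,0],
    [0,0,0]
  ],
  "slide": [
    [0.2,-0.22,0],
    [0.4,-0.45,0],
    [0.6,-0.68,0],
    [0.6,-0.68,0]
  ],
  "grip": [1,1,1,1]
}}

```text
clock: 1.1
position: [392.9, 332.2, 231.0]
ee_rot: [1.0, -0.002, -0.0, 0.0]
contact_force: [0.6, -0.0, 1.1]
gripper_width: 85.5
grasp_force: 0.0
```

Request:
{"name": "servo_tool", "arguments": {
  "rotation": [
    [0,0,0],
    [0,0,0],
    [0,0,0],
    [0,0,0],
    [0,0,0]
  ],
  "slide": [
    [0.2,-0.22,0],
    [0.4,-0.45,0],
    [0.6,-0.68,0],
    [0.6,-0.68,0],
    [0.6,-0.68,0]
  ],
  "grip": [1,1,1,1,1]
}}

```text
clock: 1.72
position: [511.2, 199.4, 230.9]
ee_rot: [1.0, 0.0, -0.0, 0.0]
contact_force: [-0.7, 0.6, 0.5]
gripper_width: 85.2
grasp_force: 0.0
```

```bash
python3 - <<'E'
from h import *
im,P=cloud("wrist"); save("w1.png",im); np.save("w1.npy",P); s=read_state()
print(s["position"],R.from_quat(s["ee_rot"]).as_matrix().round(3),s["contact_force"])
Q=P.reshape(-1,3);
for z0,z1 in((24,34),(36,47)):
    q=Q[(Q[:,2]>z0)&(Q[:,2]<z1)&(abs(Q[:,1]-202)<70)&(abs(Q[:,0]-(600 if z0<30 else 420))<45)]
    if len(q)>50: print(len(q),cv2.minAreaRect(q[:,:2].astype(np.float32)),np.median(q[:,2]))
E
```

```text
[510.84244318 199.71553551 231.01198853] [[ 1.     0.002 -0.001]
 [ 0.002 -1.     0.   ]
 [-0.001 -0.    -1.   ]] [ 0.40082661 -0.06710259  0.72376079]
4719 ((599.1544189453125, 205.77206420898438), (36.01945114135742, 89.65080261230469), 3.120455026626587) 27.71861192489115
3006 ((420.3846740722656, 196.3936309814453), (56.371883392333984, 85.37374877929688), 3.477947473526001) 39.48716292538303
```

View pics/w1.png

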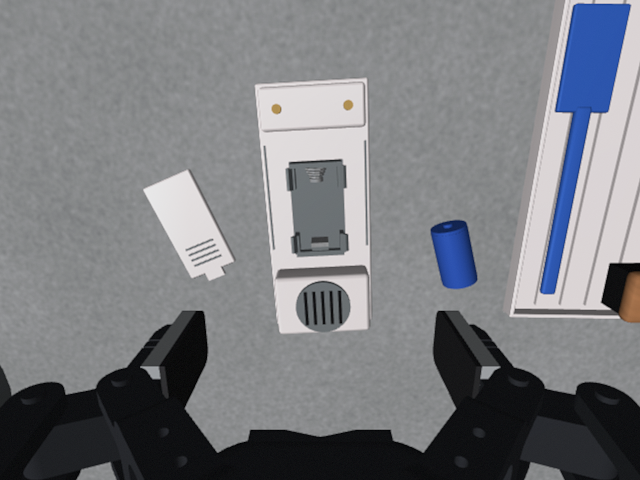

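The wrist view shows the alarm with the bay insert at (318,207), the spring at the top (316,173), the contact tab at (320,243) and the siren at (323,303). Next I'll estimate the insert shift from this cloud and move over the cell.

```bash
cat >> h.py <<'E'
A0=np.array([516.9,201.55]); TH=np.radians(183.1)
ex=np.array([np.cos(TH),np.sin(TH)]); ey=np.array([-ex[1],ex[0]])
def toA(P): d=P[...,:2]-A0; return np.stack([d@ex,d@ey,P[...,2]],-1)
E
python3 - <<'E'
from h import *
P=np.load("w1.npy"); im=cv2.imread("pics/w1.png"); a=toA(P)
g=im.astype(float).mean(-1); dark=(g<130)
# centre strip heights along x
for y0,y1 in((-5,5),(14,27),(-27,-14)):
  print(y0,y1)
  m=(a[...,1]>y0)&(a[...,1]<y1)&(abs(a[...,0])<66)
  for x in range(-64,66,3):
    k=m&(abs(a[...,0]-x)<1.5)
    if k.sum(): print(x,k.sum(),np.percentile(a[k][:,2],[10,50,95]).round(0),g[k].mean().round(0),end=' | ')
  print()
E
```

```text
-5 5
-64 39 [ 7. 10. 27.] 194.0 | -61 34 [7. 8. 9.] 220.0 | -58 41 [7. 8. 9.] 220.0 | -55 35 [7. 8. 9.] 220.0 | -52 37 [7. 8. 9.] 220.0 | -49 38 [7. 8. 9.] 220.0 | -46 35 [7. 8. 9.] 220.0 | -43 38 [7. 8. 9.] 220.0 | -40 37 [7. 8. 9.] 220.0 | -37 63 [ 7. 17. 32.] 119.0 | -34 39 [31. 32. 33.] 112.0 | -31 36 [10. 33. 35.] 124.0 | -28 46 [18. 32. 34.] 121.0 | -25 29 [27. 31. 33.] 123.0 | -22 45 [10. 30. 31.] 123.0 | -19 12 [28. 30. 32.] 123.0 | -16 24 [ 8. 10. 11.] 113.0 | -13 35 [ 9. 10. 11.] 113.0 | -10 35 [ 9. 10. 11.] 113.0 | -7 100 [  9. 311. 317.] 51.0 | -4 2238 [305. 311. 316.] 17.0 | -1 33 [  9.  10. 305.] 101.0 | 2 32 [ 9. 10. 12.] 113.0 | 5 33 [ 9. 10. 11.] 113.0 | 8 34 [ 9. 10. 11.] 113.0 | 11 36 [ 9. 10. 11.] 112.0 | 14 28 [ 9. 10. 11.] 112.0 | 17 33 [ 9. 10. 11.] 112.0 | 20 30 [ 9.  9. 11.] 112.0 | 23 34 [ 9. 10. 11.] 112.0 | 26 32 [ 9. 10. 11.] 112.0 | 29 30 [ 9. 10. 11.] 112.0 | 32 28 [ 9. 10. 10.] 112.0 | 35 72 [ 9. 14. 28.] 84.0 | 38 55 [15. 29. 31.] 117.0 | 41 6 [29. 30. 30.] 128.0 | 44 9 [15. 16. 17.] 117.0 | 47 38 [15. 16. 18.] 102.0 | 50 28 [17. 18. 19.] 110.0 | 53 1
[... 1892 characters left out ...]
321.] 20.0 | -7 103 [  9. 311. 313.] 69.0 | -4 260 [ 10. 310. 313.] 36.0 | -1 39 [ 8. 10. 11.] 134.0 | 2 41 [ 8. 10. 11.] 135.0 | 5 43 [ 8.  9. 11.] 136.0 | 8 41 [ 8.  9. 11.] 137.0 | 11 41 [ 8. 10. 11.] 132.0 | 14 41 [ 8.  9. 11.] 135.0 | 17 43 [ 8.  9. 11.] 135.0 | 20 41 [ 8. 10. 11.] 137.0 | 23 38 [ 8.  9. 11.] 135.0 | 26 41 [ 8.  9. 11.] 130.0 | 29 55 [ 8. 10. 26.] 112.0 | 32 61 [ 8. 19. 28.] 114.0 | 35 48 [ 9. 20. 28.] 102.0 | 38 42 [10. 24. 28.] 97.0 | 41 45 [10. 23. 28.] 97.0 | 44 40 [ 9. 24. 28.] 101.0 | 47 37 [ 9. 13. 27.] 94.0 | 50 26 [16. 18. 19.] 112.0 | 53 19 [ 8. 17. 19.] 166.0 | 56 17 [7. 8. 9.] 208.0 | 59 38 [7. 8. 9.] 218.0 | 62 36 [7. 8. 9.] 217.0 | 65 30 [7. 8. 9.] 217.0 |
```

Request:
{"name": "servo_tool", "arguments": {
  "rotation": [
    [0,0,0],
    [0,0,0],
    [0,0,0],
    [0,0,0]
  ],
  "slide": [
    [0,-0.3,0],
    [0,-0.6,0],
    [0,-0.9,0],
    [0,-1,0]
  ],
  "grip": [1,1,1,1]
}}

```text
clock: 2.28
position: [510.7, -2.3, 231.6]
ee_rot: [1.0, 0.0, 0.0, -0.0]
contact_force: [0.1, 0.1, 0.2]
gripper_width: 85.5
grasp_force: 0.0
```

Request:
{"name": "servo_tool", "arguments": {
  "rotation": [
    [0,0,0],
    [0,0,0],
    [0,0,0],
    [0,0,0],
    [0,0,0]
  ],
  "slide": [
    [0,-0.3,0],
    [0,-0.6,0],
    [0,-0.85,0],
    [0,-0.97,0],
    [0,-0.97,0]
  ],
  "grip": [1,1,1,1,1]
}}

```text
clock: 2.9
position: [511.7, -195.3, 231.2]
ee_rot: [1.0, 0.0, -0.0, -0.0]
contact_force: [-0.1, 0.1, -0.0]
gripper_width: 85.5
grasp_force: 0.0
```

```bash
python3 - <<'E'
from h import *
im,P=cloud("wrist"); save("w2.png",im); np.save("w2.npy",P); s=read_state()
print(s["position"])
for c,r,z0 in(((544,-195),50,14),((554,-117),38,12)):
    m=(abs(P[...,0]-c[0])<r)&(abs(P[...,1]-c[1])<28)&(P[...,2]>z0)&(P[...,2]<45)
    q=P[m]; t=q[q[:,2]>q[:,2].max()-6]
    v,u=np.where(m); print(len(q),cv2.minAreaRect(q[:,:2].astype(np.float32)),np.percentile(q[:,2],98),'top',t.mean(0).round(1),'px',u.mean(),v.mean())
    w,V=np.linalg.eigh(np.cov(t[:,:2].T)); print(V[:,1])
E
```

```text
[ 511.7064737  -194.49226472  231.22968821]
2539 ((542.8078002929688, -197.61659240722656), (33.321815490722656, 61.32001876831055), 89.4386215209961) 37.574227089685905 top [ 545.4 -197.3   35.5] px 321.1925955100433 172.85899960614415
[-0.99986798  0.01624869]
1573 ((552.7296142578125, -119.52631378173828), (26.251073837280273, 48.86525344848633), 89.47842407226562) 29.467553074915195 top [ 554.8 -120.2   27.3] px 235.12269548633185 161.26827717736808
[-0.99993834  0.01110434]
```

View pics/w2.png

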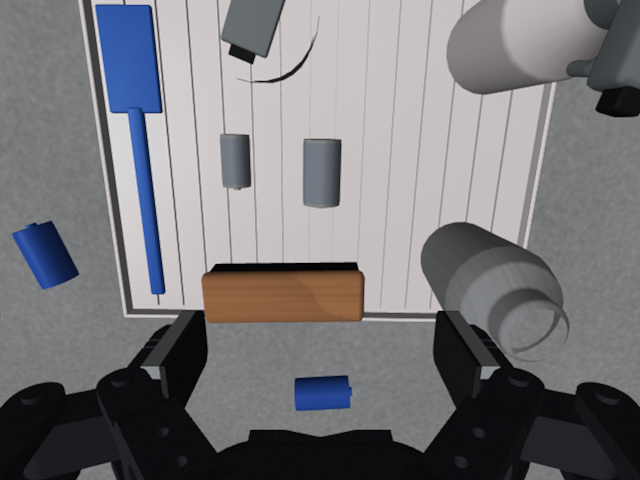

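The wrist view shows the larger cell at (321,173) with its nub towards the robot (321,207), and the small cell at (235,161). The insert is shifted by about +7.5 mm in alarm x. I'll descend over the cell with the fingers partly open.

Request:
{"name": "servo_tool", "arguments": {
  "rotation": [
    [0,0,0],
    [0,0,0],
    [0,0,0],
    [0,0,0]
  ],
  "slide": [
    [0.165,-0.005,-0.2],
    [0.165,-0.005,-0.45],
    [0.165,-0.005,-0.7],
    [0.165,-0.005,-0.75]
  ],
  "grip": [0.4,0.4,0.4,0.4]
}}

```text
clock: 3.45
position: [542.5, -194.4, 78.3]
ee_rot: [1.0, 0.001, -0.004, -0.001]
contact_force: [-0.2, 0.3, 0.6]
gripper_width: 59.6
grasp_force: 0.0
```

Request:
{"name": "servo_tool", "arguments": {
  "rotation": [
    [0,0,0],
    [0,0,0],
    [0,0,0],
    [0,0,0],
    [0,0,0]
  ],
  "slide": [
    [0,0,-0.15],
    [0,0,-0.25],
    [0,0,-0.33],
    [0,0,-0.365],
    [0,0,-0.365]
  ],
  "grip": [0.4,0.4,0.4,0.4,0.4]
}}

```text
clock: 4.08
position: [544.9, -196.5, 8.7]
ee_rot: [1.0, 0.0, 0.0, 0.0]
contact_force: [0.4, -0.2, -0.0]
gripper_width: 59.9
grasp_force: 0.0
```

Request:
{"name": "servo_tool", "arguments": {
  "rotation": [
    [0,0,0],
    [0,0,0],
    [0,0,0],
    [0,0,0],
    [0,0,0],
    [0,0,0]
  ],
  "slide": [
    [0,0,0],
    [0,0,0],
    [0,0,0],
    [0,0,0],
    [0,0,0],
    [0,0,0]
  ],
  "grip": [0,-0.15,-0.5,-1,-1,-1]
}}

```text
clock: 4.82
position: [545.0, -196.8, 9.3]
ee_rot: [1.0, 0.0, 0.001, 0.0]
contact_force: [-1.6, 0.2, 6.1]
gripper_width: 32.3
grasp_force: 59.5
```

Request:
{"name": "servo_tool", "arguments": {
  "rotation": [
    [0,0,0],
    [0,0,0],
    [0,0,0],
    [0,0,0],
    [0,0,0],
    [0,0,0]
  ],
  "slide": [
    [0,0,0.03],
    [0,0,0.1],
    [0,0,0.25],
    [0,0,0.4],
    [0,0,0.55],
    [0,0,0.55]
  ],
  "grip": [-1,-1,-1,-1,-1,-1]
}}

```text
clock: 5.58
position: [546.2, -196.9, 121.5]
ee_rot: [1.0, 0.0, 0.003, 0.0]
contact_force: [-0.1, -0.8, -1.7]
gripper_width: 31.9
grasp_force: 59.6
```

```bash
python3 - <<'E'
from h import *
s=read_state(); print(s["position"],s["contact_force"],s["gripper_width"],s["wrist_torque"])
p=np.array(s["position"])
im,P=cloud("wrist"); save("w3.png",im)
for n,Q in(("wrist",P),("scene",cloud("scene")[1])):
    m=(abs(Q[...,0]-p[0])<45)&(abs(Q[...,1]-p[1])<17)&(abs(Q[...,2]-p[2]-11)<22)
    q=Q[m]; print(n,len(q)); 
    if len(q)>30: print(q.min(0).round(1),q.max(0).round(1),np.percentile(q,[2,98],axis=0).round(1))
# cheeks in alarm frame
a=toA(np.load("w1.npy")).reshape(-1,3)
for lo,hi,z0,z1 in((-36,-14,22,31),(30,46,22,31)):
    q=a[(a[:,0]>lo)&(a[:,0]<hi)&(a[:,2]>z0)&(a[:,2]<z1)&(abs(a[:,1])<30)&(abs(a[:,1])>13)]
    for sg in(1,-1): print(lo,sg,np.percentile(q[q[:,1]*sg>0][:,1],[2,50,98]).round(1))
q=a[(a[:,0]>36)&(a[:,0]<44)&(abs(a[:,1])<13)&(a[:,2]>26)&(a[:,2]<33)]; print('tab',np.percentile(q,[3,50,97],axis=0).round(1))
q=a[(a[:,0]>-40)&(a[:,0]<-15)&(abs(a[:,1])<12)&(a[:,2]>20)&(a[:,2]<36)]; print('spring',np.percentile(q,[3,50,97],axis=0).round(1))
# insert outline dark
im=cv2.imread("pics/w1.png").mean(-1).ravel()
q=a[(im<150)&(abs(a[:,2]-9.5)<2)&(abs(a[:,1])<35)&(a[:,0]>0)&(a[:,0]<28)]; print('ins y',np.percentile(q[:,1],[1,99]))
E
```

```text
[ 546.15004013 -196.88432413  121.48601711] [-0.08811555 -0.75052459 -1.6598047 ] 31.878563031918446 [-0.03080497 -0.00582322 -0.01267455]
wrist 15989
[ 515.8 -213.9  114.2] [ 575.5 -179.9  154.4] [[ 518.4 -213.4  123.3]
 [ 574.9 -181.3  149.8]]
scene 595
[ 522.1 -213.8  113.1] [ 577.3 -179.9  153.1] [[ 528.3 -212.6  118.1]
 [ 576.3 -180.7  149.8]]
-36 1 [19.  23.1 26.8]
-36 -1 [-26.3 -22.6 -16.7]
30 1 [19.9 23.4 26.6]
30 -1 [-26.3 -22.7 -19. ]
tab [[36.1 -7.1 26.8]
 [37.7  0.2 29.4]
 [40.2  7.7 31.3]]
spring [[-36.7 -10.5  23.3]
 [-31.2   0.1  31.1]
 [-20.2  10.3  33.9]]
ins y [-23.41320614  24.90828551]
```

View pics/w3.png

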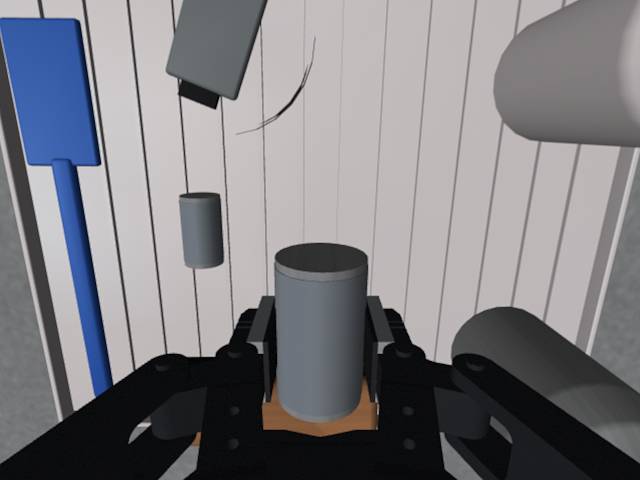

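The cell is held level and centred between the pads, at (321,330) in the picture. The flat end is about 29 mm ahead of the TCP. I'll carry it to the alarm, then yaw and tilt it.

Request:
{"name": "servo_tool", "arguments": {
  "rotation": [
    [0,0,0],
    [0,0,0.003],
    [0,0,0.006],
    [0,0,0.0086],
    [0,0,0.0086],
    [0,0,0.0086]
  ],
  "slide": [
    [-0.02,0.15,0.03],
    [-0.05,0.4,0.05],
    [-0.08,0.65,0.05],
    [-0.1,0.9,0.05],
    [-0.11,0.992,0.05],
    [-0.11,0.992,0.05]
  ],
  "grip": [-1,-1,-1,-1,-1,-1]
}}

```text
clock: 6.42
position: [521.8, 2.5, 127.4]
ee_rot: [1.0, 0.028, -0.001, 0.0]
contact_force: [-0.0, -1.0, -1.6]
gripper_width: 32.2
grasp_force: 59.8
```

Request:
{"name": "servo_tool", "arguments": {
  "rotation": [
    [0,0,0],
    [0,0.015,0],
    [-0.001,0.03,0],
    [-0.002,0.045,0],
    [-0.003,0.06,0],
    [-0.0038,0.0693,0],
    [-0.0038,0.0693,0],
    [-0.0038,0.0693,0]
  ],
  "slide": [
    [-0.02,0.15,0],
    [-0.05,0.4,0],
    [-0.08,0.65,0],
    [-0.1,0.9,0],
    [-0.112,0.993,0],
    [-0.112,0.993,-0.1],
    [-0.112,0.993,-0.23],
    [-0.112,0.993,-0.23]
  ],
  "grip": [-1,-1,-1,-1,-1,-1,-1,-1]
}}

```text
clock: 7.42
position: [499.1, 198.4, 79.6]
ee_rot: [0.975, 0.025, -0.219, 0.007]
contact_force: [-0.5, 0.2, -1.3]
gripper_width: 32.3
grasp_force: 59.9
```

Request:
{"name": "servo_tool", "arguments": {
  "rotation": [
    [0,0,0],
    [0,0,0],
    [0,0,0],
    [0,0,0]
  ],
  "slide": [
    [0,0,0],
    [0,0,0],
    [0,0,0],
    [0,0,0]
  ],
  "grip": [-1,-1,-1,-1]
}}

```text
clock: 7.92
position: [500.2, 200.5, 82.9]
ee_rot: [0.976, 0.027, -0.216, 0.006]
contact_force: [-0.0, 0.2, -1.0]
gripper_width: 32.2
grasp_force: 59.9
```

```bash
python3 - <<'E'
from h import *
s=read_state(); print(s["position"],s["contact_force"],s["joints"])
r=R.from_quat(s["ee_rot"]); M=r.as_matrix(); print(M.round(3))
im,P=cloud("wrist"); save("w4.png",im); np.save("w4.npy",P)
# cell in tool frame
Q=(P-np.array(s["position"]))@M
m=(abs(Q[...,0])<45)&(abs(Q[...,1])<16)&(abs(Q[...,2]+11)<22); q=Q[m]
print(len(q),np.percentile(q,[1,99],axis=0).round(1))
# axis pitch: top ridge
t=q[abs(q[:,1])<4]; t=t[abs(t[:,0])<22]; print('ridge',np.polyfit(t[:,0],t[:,2],1))
p=np.array([29,0,-11.])@M.T+s["position"]; print('flat A',toA(p).round(1)); p=np.array([-32,0,-11.])@M.T+s["position"]; print('nub A',toA(p).round(1))
E
```

```text
[500.16451072 200.47749492  82.90188032] [-0.04738637  0.24994538 -1.00550559] [ 0.55933207  0.59821118 -0.02847001 -0.21148423 -1.33552316  1.15637356]
[[ 0.905  0.054 -0.421]
 [ 0.05  -0.999 -0.023]
 [-0.422 -0.    -0.907]]
15251 [[-28.3 -15.7 -28.1]
 [ 29.2  15.5   1.8]]
ridge [ 2.98394636e-04 -2.67344268e+01]
flat A [-14.2   0.2  80.7]
nub A [ 41.2   0.2 106.4]
```

View pics/w4.png

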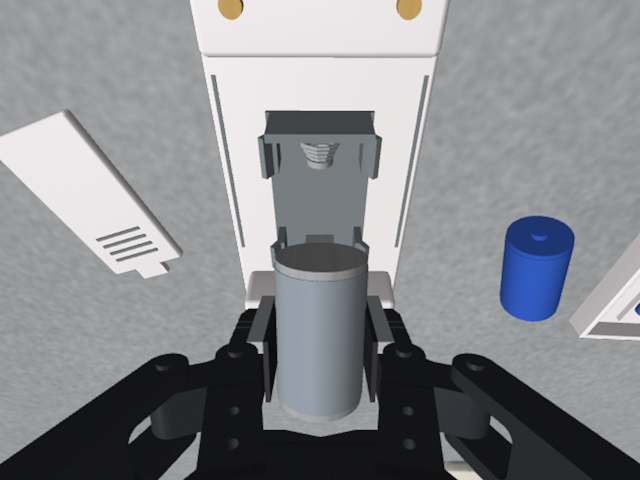

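The view shows the tilted cell centred on the bay: spring disc at (319,155), tab at (320,238). I'll lower it in front of the spring.

Request:
{"name": "servo_tool", "arguments": {
  "rotation": [
    [0,0,0],
    [0,0,0],
    [0,0,0],
    [0,0,0],
    [0,0,0],
    [0,0,0],
    [0,0,0],
    [0,0,0]
  ],
  "slide": [
    [0,0,-0.05],
    [0,0,-0.1],
    [0,0,-0.14],
    [0,0,-0.175],
    [0,0,-0.205],
    [0,0,-0.225],
    [0,0,-0.238],
    [0,0,-0.238]
  ],
  "grip": [-1,-1,-1,-1,-1,-1,-1,-1]
}}

```text
clock: 8.98
position: [500.0, 200.3, 34.7]
ee_rot: [0.976, 0.026, -0.216, 0.006]
contact_force: [0.6, -0.3, -1.3]
gripper_width: 32.8
grasp_force: 59.9
```

Request:
{"name": "servo_tool", "arguments": {
  "rotation": [
    [0,0,0],
    [0,0,0],
    [0,0,0],
    [0,0,0],
    [0,0,0],
    [0,0,0]
  ],
  "slide": [
    [0.005,0,0],
    [0.01,0,0],
    [0.015,0.001,0],
    [0.02,0.001,0],
    [0.02,0.001,0],
    [0.02,0.001,0]
  ],
  "grip": [-1,-1,-1,-1,-1,-1]
}}

```text
clock: 9.72
position: [504.0, 200.6, 34.7]
ee_rot: [0.976, 0.026, -0.216, 0.006]
contact_force: [-0.0, 0.1, -1.6]
gripper_width: 32.2
grasp_force: 59.9
```

Request:
{"name": "servo_tool", "arguments": {
  "rotation": [
    [0,0,0],
    [0,0,0],
    [0,0,0],
    [0,0,0]
  ],
  "slide": [
    [0.005,0,0],
    [0.01,0.0005,0],
    [0.01,0.0005,0],
    [0.01,0.0005,0]
  ],
  "grip": [-1,-1,-1,-1]
}}

```text
clock: 10.22
position: [506.0, 200.7, 34.7]
ee_rot: [0.976, 0.026, -0.216, 0.006]
contact_force: [-0.5, 0.3, -2.1]
gripper_width: 32.0
grasp_force: 59.9
```

Request:
{"name": "servo_tool", "arguments": {
  "rotation": [
    [0,0,0],
    [0,0,0],
    [0,0,0],
    [0,0,0]
  ],
  "slide": [
    [0.0025,0,0],
    [0.005,0,0],
    [0.005,0,0],
    [0.005,0,0]
  ],
  "grip": [-1,-1,-1,-1]
}}

```text
clock: 10.72
position: [507.0, 200.7, 34.7]
ee_rot: [0.976, 0.027, -0.216, 0.006]
contact_force: [-1.1, 0.8, -0.9]
gripper_width: 32.0
grasp_force: 59.9
```

Request:
{"name": "servo_tool", "arguments": {
  "rotation": [
    [0,0,0],
    [0,0,0],
    [0,0,0],
    [0,0,0]
  ],
  "slide": [
    [0.0025,0,0],
    [0.005,0.0005,0],
    [0.005,0.0005,0],
    [0.005,0.0005,0]
  ],
  "grip": [-1,-1,-1,-1]
}}

```text
clock: 11.22
position: [507.6, 200.7, 34.6]
ee_rot: [0.976, 0.026, -0.217, 0.006]
contact_force: [-1.9, 0.6, -1.7]
gripper_width: 32.1
grasp_force: 59.9
```

Request:
{"name": "servo_tool", "arguments": {
  "rotation": [
    [0,0,0],
    [0,0,0],
    [0,0,0],
    [0,0,0]
  ],
  "slide": [
    [0.0025,0,0],
    [0.005,0,0],
    [0.005,0,0],
    [0.005,0,0]
  ],
  "grip": [-1,-1,-1,-1]
}}

```text
clock: 11.72
position: [508.7, 200.7, 34.7]
ee_rot: [0.976, 0.026, -0.217, 0.006]
contact_force: [-3.8, 0.3, -1.0]
gripper_width: 32.3
grasp_force: 59.9
```

Request:
{"name": "servo_tool", "arguments": {
  "rotation": [
    [0,0,0],
    [0,0,0],
    [0,0,0],
    [0,0,0]
  ],
  "slide": [
    [0.0025,0,0],
    [0.005,0.0005,0],
    [0.005,0.0005,0],
    [0.005,0.0005,0]
  ],
  "grip": [-1,-1,-1,-1]
}}

```text
clock: 12.22
position: [509.8, 200.7, 34.6]
ee_rot: [0.976, 0.026, -0.217, 0.006]
contact_force: [-4.4, 0.1, -1.1]
gripper_width: 31.7
grasp_force: 59.9
```

Request:
{"name": "servo_tool", "arguments": {
  "rotation": [
    [0,0,0],
    [0,0,0],
    [0,0,0],
    [0,0,0]
  ],
  "slide": [
    [0.0025,0,0],
    [0.005,0,0],
    [0.005,0,0],
    [0.005,0,0]
  ],
  "grip": [-1,-1,-1,-1]
}}

```text
clock: 12.72
position: [510.5, 200.8, 34.7]
ee_rot: [0.976, 0.026, -0.217, 0.006]
contact_force: [-4.5, -0.3, -1.0]
gripper_width: 32.3
grasp_force: 59.8
```

Request:
{"name": "servo_tool", "arguments": {
  "rotation": [
    [0,0,0],
    [0,0,0],
    [0,0,0],
    [0,0,0],
    [0,0,0],
    [0,0,0]
  ],
  "slide": [
    [0.0025,0,0],
    [0.005,0,0],
    [0.0075,0,0],
    [0.01,0.0005,0],
    [0.01,0.0005,0],
    [0.01,0.0005,0]
  ],
  "grip": [-1,-1,-1,-1,-1,-1]
}}

```text
clock: 13.48
position: [511.8, 200.8, 34.7]
ee_rot: [0.976, 0.026, -0.218, 0.006]
contact_force: [-6.6, 0.5, -0.3]
gripper_width: 32.1
grasp_force: 59.8
```

```bash
cat > st.py <<'E'
from h import *
s=read_state(); M=R.from_quat(s["ee_rot"]).as_matrix(); p=s["position"]
print(np.round(p,1),s["contact_force"].round(1),'tilt',np.degrees(np.arcsin(-M[2,0])).round(2),'yaw',np.degrees(np.arctan2(M[1,0],M[0,0])).round(2))
for n,x in(('flat',29),('nub',-32)): print(n,toA(np.array([x,0,-10.7])@M.T+p).round(1))
E
python3 st.py
```

```text
[511.8 200.8  34.7] [-6.6  0.5 -0.3] tilt 25.16 yaw 3.1
flat [-25.6   0.5  32. ]
nub [29.6  0.5 58. ]
```

Request:
{"name": "servo_tool", "arguments": {
  "rotation": [
    [0,0,0],
    [0,0,0],
    [0,0,0],
    [0,0,0]
  ],
  "slide": [
    [0.0025,0,0],
    [0.005,0,0],
    [0.005,0,0],
    [0.005,0,0]
  ],
  "grip": [-1,-1,-1,-1]
}}

```text
clock: 13.98
position: [512.4, 200.8, 34.7]
ee_rot: [0.976, 0.026, -0.218, 0.006]
contact_force: [-7.8, 0.7, -0.7]
gripper_width: 32.4
grasp_force: 59.8
```

```bash
python3 st.py
```

```text
[512.4 200.8  34.7] [-7.8  0.7 -0.7] tilt 25.21 yaw 3.1
flat [-26.3   0.5  32. ]
nub [28.9  0.5 58. ]
```

Request:
{"name": "servo_tool", "arguments": {
  "rotation": [
    [0,0,0],
    [0,0,0],
    [0.0004,-0.007,0],
    [0.0008,-0.014,0],
    [0.0011,-0.021,0],
    [0.0015,-0.0283,0],
    [0.0015,-0.0283,0],
    [0.0015,-0.0283,0]
  ],
  "slide": [
    [0.0025,0,0],
    [0.005,0.0003,0],
    [0.005,0.0003,-0.0065],
    [0.005,0.0003,-0.0135],
    [0.005,0.0003,-0.0205],
    [0.005,0.0003,-0.0275],
    [0.005,0.0003,-0.0275],
    [0.005,0.0003,-0.0275]
  ],
  "grip": [-1,-1,-1,-1,-1,-1,-1,-1]
}}

```text
clock: 14.98
position: [512.7, 200.8, 29.1]
ee_rot: [0.991, 0.027, -0.131, 0.004]
contact_force: [-7.9, 0.8, 0.1]
gripper_width: 32.3
grasp_force: 59.7
```

```bash
python3 st.py
```

```text
[512.7 200.8  29.1] [-7.9  0.8  0.1] tilt 15.06 yaw 3.09
flat [-26.5   0.5  31.9]
nub [32.4  0.5 47.7]
```

Request:
{"name": "servo_tool", "arguments": {
  "rotation": [
    [0,0,0],
    [0,0,0],
    [0,0,0],
    [0,0,0]
  ],
  "slide": [
    [0.0035,0,0],
    [0.0065,0.0003,0],
    [0.0065,0.0003,0],
    [0.0065,0.0003,0]
  ],
  "grip": [-1,-1,-1,-1]
}}

```text
clock: 15.48
position: [513.6, 200.8, 29.1]
ee_rot: [0.991, 0.027, -0.132, 0.004]
contact_force: [-9.9, 2.0, 1.3]
gripper_width: 32.2
grasp_force: 59.7
```

Request:
{"name": "servo_tool", "arguments": {
  "rotation": [
    [0,0,0],
    [0.0004,-0.007,0],
    [0.0007,-0.0135,0],
    [0.001,-0.0194,0],
    [0.001,-0.0194,0],
    [0.001,-0.0194,0]
  ],
  "slide": [
    [0,0,0],
    [0.001,0,-0.0065],
    [0.002,0,-0.0125],
    [0.003,0,-0.0187],
    [0.003,0,-0.0187],
    [0.003,0,-0.0187]
  ],
  "grip": [-1,-1,-1,-1,-1,-1]
}}

```text
clock: 16.23
position: [514.2, 200.8, 25.2]
ee_rot: [0.997, 0.027, -0.071, 0.003]
contact_force: [-10.2, 2.0, 0.5]
gripper_width: 32.1
grasp_force: 59.9
```

```bash
python3 st.py
```

```text
[514.2 200.8  25.2] [-10.2   2.    0.5] tilt 8.1 yaw 3.09
flat [-27.5   0.6  31.7]
nub [32.9  0.6 40.3]
```

Request:
{"name": "servo_tool", "arguments": {
  "rotation": [
    [0,0,0],
    [0.0004,-0.007,0],
    [0.0007,-0.0135,0],
    [0.001,-0.0197,0],
    [0.001,-0.0197,0],
    [0.001,-0.0197,0]
  ],
  "slide": [
    [0,0.0025,0],
    [0.001,0.0025,-0.0065],
    [0.002,0.0025,-0.0125],
    [0.003,0.0025,-0.0185],
    [0.003,0.0025,-0.0185],
    [0.003,0.0025,-0.0185]
  ],
  "grip": [-1,-1,-1,-1,-1,-1]
}}

```text
clock: 16.98
position: [514.9, 200.8, 21.5]
ee_rot: [1.0, 0.027, -0.008, 0.002]
contact_force: [-9.8, 2.0, 0.4]
gripper_width: 32.1
grasp_force: 60.1
```

```bash
python3 st.py
```

```text
[514.9 200.8  21.5] [-9.8  2.   0.4] tilt 0.97 yaw 3.09
flat [-27.2   0.6  31.7]
nub [33.8  0.6 32.7]
```

Request:
{"name": "servo_tool", "arguments": {
  "rotation": [
    [0,0,0],
    [0,0,0],
    [0,0,0],
    [0,0,0],
    [0,0,0]
  ],
  "slide": [
    [0,0.002,-0.004],
    [0,0.002,-0.008],
    [0,0.002,-0.0125],
    [0,0.002,-0.0125],
    [0,0.002,-0.0125]
  ],
  "grip": [-1,-1,-1,-1,-1]
}}

```text
clock: 17.6
position: [515.2, 200.9, 19.4]
ee_rot: [1.0, 0.027, -0.008, 0.002]
contact_force: [-10.9, -0.3, 3.6]
gripper_width: 32.0
grasp_force: 60.4
```

Request:
{"name": "servo_tool", "arguments": {
  "rotation": [
    [0,0,0],
    [0,0,0],
    [0,0,0],
    [0,0,0]
  ],
  "slide": [
    [0,0,-0.0025],
    [0,0,-0.005],
    [0,0,-0.0075],
    [0,0,-0.0075]
  ],
  "grip": [-1,-1,-1,-1]
}}

```text
clock: 18.1
position: [515.3, 200.8, 17.9]
ee_rot: [1.0, 0.027, -0.008, 0.002]
contact_force: [-11.2, -0.1, 4.3]
gripper_width: 31.9
grasp_force: 60.4
```

```bash
python3 st.py
```

```text
[515.3 200.8  17.9] [-11.2  -0.1   4.3] tilt 0.96 yaw 3.08
flat [-27.5   0.6  28.2]
nub [33.5  0.6 29.2]
```

Request:
{"name": "servo_tool", "arguments": {
  "rotation": [
    [0,0,0],
    [0,0,0],
    [0,-0.0027,0],
    [0,-0.0027,0],
    [0,-0.0027,0],
    [0,-0.0027,0]
  ],
  "slide": [
    [-0.004,0,0],
    [-0.009,0,0],
    [-0.009,0,-0.0025],
    [-0.009,0,-0.006],
    [-0.009,0,-0.009],
    [-0.009,0,-0.009]
  ],
  "grip": [-1,-1,-1,-1,-1,-1]
}}

```text
clock: 18.85
position: [514.0, 200.9, 16.4]
ee_rot: [1.0, 0.027, 0.001, 0.002]
contact_force: [-9.5, -0.4, 4.8]
gripper_width: 32.1
grasp_force: 60.5
```

```bash
python3 st.py
```

```text
[514.  200.9  16.4] [-9.5 -0.4  4.8] tilt -0.07 yaw 3.09
flat [-26.1   0.5  27.1]
nub [34.9  0.5 27. ]
```

Request:
{"name": "servo_tool", "arguments": {
  "rotation": [
    [0,0,0],
    [0,0,0],
    [0,0,0],
    [0,0,0]
  ],
  "slide": [
    [-0.0025,0,-0.002],
    [-0.006,0,-0.004],
    [-0.006,0,-0.004],
    [-0.006,0,-0.004]
  ],
  "grip": [-1,-1,-1,-1]
}}

```text
clock: 19.35
position: [513.9, 200.9, 16.3]
ee_rot: [1.0, 0.027, 0.002, 0.002]
contact_force: [-6.3, -3.2, 7.4]
gripper_width: 31.8
grasp_force: 60.6
```

Request:
{"name": "servo_tool", "arguments": {
  "rotation": [
    [0,0,0],
    [0,0,0],
    [0,0,0],
    [0,0,0]
  ],
  "slide": [
    [-0.0025,0,0],
    [-0.006,0,0],
    [-0.006,0,0],
    [-0.006,0,0]
  ],
  "grip": [-1,-1,-1,-1]
}}

```text
clock: 19.85
position: [513.3, 201.0, 16.3]
ee_rot: [1.0, 0.027, 0.002, 0.002]
contact_force: [-5.7, -3.4, 5.9]
gripper_width: 31.8
grasp_force: 60.7
```

```bash
python3 st.py
```

```text
[513.3 201.   16.3] [-5.7 -3.4  5.9] tilt -0.25 yaw 3.09
flat [-25.3   0.3  27.2]
nub [35.7  0.3 26.9]
```

Request:
{"name": "servo_tool", "arguments": {
  "rotation": [
    [0,0,0],
    [0,0,0],
    [0,0,0],
    [0,0,0]
  ],
  "slide": [
    [-0.0025,-0.001,0],
    [-0.006,-0.002,0],
    [-0.006,-0.002,0],
    [-0.006,-0.002,0]
  ],
  "grip": [-1,-1,-1,-1]
}}

```text
clock: 20.35
position: [513.1, 201.1, 16.3]
ee_rot: [1.0, 0.027, 0.003, 0.001]
contact_force: [-2.9, -4.8, 5.4]
gripper_width: 32.2
grasp_force: 60.6
```

```bash
python3 st.py
```

```text
[513.1 201.1  16.3] [-2.9 -4.8  5.4] tilt -0.37 yaw 3.12
flat [-25.1   0.2  27.2]
nub [35.9  0.3 26.8]
```

Request:
{"name": "servo_tool", "arguments": {
  "rotation": [
    [0,0,0],
    [0,0,0],
    [0,0,0],
    [0,0,0]
  ],
  "slide": [
    [-0.001,-0.003,0],
    [-0.002,-0.005,0],
    [-0.002,-0.005,0],
    [-0.002,-0.005,0]
  ],
  "grip": [-1,-1,-1,-1]
}}

```text
clock: 20.85
position: [513.1, 201.0, 16.4]
ee_rot: [1.0, 0.027, 0.004, 0.0]
contact_force: [-3.0, -2.1, 5.9]
gripper_width: 31.9
grasp_force: 60.6
```

```bash
python3 st.py
```

```text
[513.1 201.   16.4] [-3.  -2.1  5.9] tilt -0.45 yaw 3.12
flat [-25.1   0.3  27.3]
nub [35.9  0.4 26.8]
```

Request:
{"name": "servo_tool", "arguments": {
  "rotation": [
    [0,0,0],
    [0,0,0],
    [0,0,0],
    [0,0,0],
    [0,0,0]
  ],
  "slide": [
    [0,0,0],
    [0,0,0],
    [0,0,0],
    [0,0,0],
    [0,0,0]
  ],
  "grip": [-0.2,0,0.3,0.3,0.3]
}}

```text
clock: 21.48
position: [511.9, 200.8, 15.1]
ee_rot: [1.0, 0.027, 0.003, 0.001]
contact_force: [-0.6, 1.0, 0.6]
gripper_width: 55.4
grasp_force: 0.0
```

Request:
{"name": "servo_tool", "arguments": {
  "rotation": [
    [0,0,0],
    [0,0,0],
    [0,0,0],
    [0,0,0],
    [0,0,0],
    [0,0,0]
  ],
  "slide": [
    [0,0,0.05],
    [-0.05,0,0.2],
    [-0.1,0,0.4],
    [-0.2,0,0.6],
    [-0.2,0,0.6],
    [-0.2,0,0.6]
  ],
  "grip": [0.3,0.3,0.3,0.5,1,1]
}}

```text
clock: 22.22
position: [471.6, 200.5, 135.4]
ee_rot: [1.0, 0.027, 0.003, 0.001]
contact_force: [-0.0, 0.6, -0.2]
gripper_width: 85.1
grasp_force: 0.0
```

```bash
python3 - <<'E'
from h import *
im,P=cloud("wrist"); save("w5.png",im); a=toA(P).reshape(-1,3)
m=(abs(a[:,1])<4)&(a[:,2]>36)&(a[:,2]<55)&(a[:,0]>-40)&(a[:,0]<45); q=a[m]
print(len(q),np.percentile(q,[2,98],axis=0).round(1),np.polyfit(q[:,0],q[:,2],1))
w=a[(abs(a[:,1])<18)&(a[:,2]>33)&(a[:,2]<55)&(a[:,0]>-20)&(a[:,0]<28)]; print('y',np.percentile(w[:,1],[2,98]),np.polyfit(w[:,0],w[:,1],1))
E
python3 st.py
```

```text
1257 [[-23.7  -3.6  42.1]
 [ 32.4   3.8  45. ]] [-2.68670972e-03  4.34796062e+01]
y [-14.0723115   15.93677858] [-0.01492166  0.90427771]
[471.5 200.3 134.7] [-0.2  1.1 -0.6] tilt -0.23 yaw 3.08
flat [ 16.5  -1.2 145.5]
nub [ 77.5  -1.2 145.3]
```

View pics/w5.png

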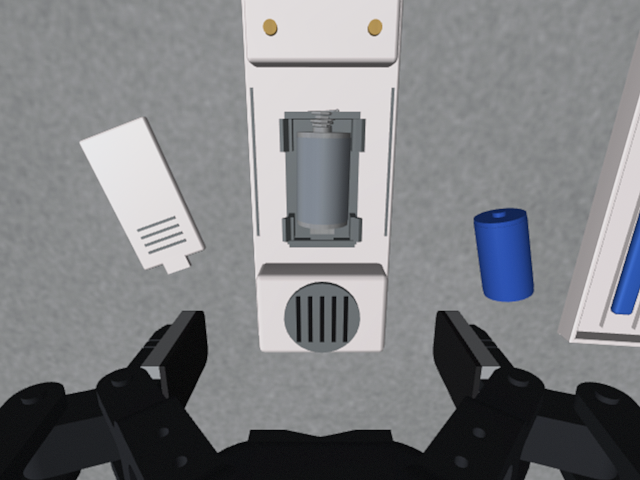

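The cell lies level in the bay: flat end at (322,133), nub touching the tab at (322,230), top about 44 mm above the table. The gripper is clear, so I'll hand in.

```bash
python3 -c "
from h import *
print(job_done())"
```

```text
the job is handed in; nothing more can be done
None
```

The larger cell is in the alarm bay, level and held between spring and contact. I released it, moved the gripper clear and handed the job in; no verdict came back.

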